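# Sweep the courgette ends into the disposer and hold its run lever level

### The job

Grip the scraper block and use it to sweep all four green courgette ends off the chopping board into the steel disposer basin beside it, touching them with nothing but the scraper, then let go of the scraper anywhere on the board. After that, press the disposer's spring-loaded red run lever down with the fingers until its arm is level (slow run), never down near its lower stop, and finish while still holding it there. Leave the tin, jug, canister, mill and jar where they stand.

Things in the scene. Friction and masses are not known exactly. Their poses are not given: they have to be found in the camera images.
- board: End-grain wooden chopping board, fixed, 320 (own x) x 340 (own y) x 42 mm high. Origin at the centre of its underside, on the counter; its top is 42 mm above that. Its +y edge is the one beside the basin.
- basin: Open stainless disposer basin, black throat on its floor, fixed, 320 (own x) x 170 (own y) x 34 mm high, walls and floor 4 mm. Origin at the centre of its underside. Parallel to the board, 3 mm beyond the board's +y edge (centres 258 mm apart along the board's y); its rim is 8 mm below the board's top, so pieces pushed well over that edge fall in.
- scraper: Scraper block, loose, about 160 g, standing upright on the board at the end away from the basin. White foot 110 (own x) x 22 (own y) x 30 mm high, and on it a blue grip ridge 90 (own x) x 16 (own y) from 30 to 64 mm up. Origin at the centre of its underside. Grip it across own y on the ridge; it pushes with either long face of the foot.
- stub1: Courgette end, dark green disc with pale cut top, 28 mm diameter, 14 mm thick, about 14 g, loose, lying flat on the board. Origin at its centre, 7 mm above the board.
- stub2: Courgette end, dark green disc with pale cut top, 28 mm diameter, 14 mm thick, about 14 g, loose, lying flat on the board. Origin at its centre, 7 mm above the board.
- stub3: Courgette end, dark green disc with pale cut top, 28 mm diameter, 14 mm thick, about 14 g, loose, lying flat on the board. Origin at its centre, 7 mm above the board.
- stub4: Courgette end, dark green disc with pale cut top, 28 mm diameter, 14 mm thick, about 14 g, loose, lying flat on the board. Origin at its centre, 7 mm above the board.
- lever_base: Fixed stand of the run lever: dark base plate 170 (own x) x 70 x 12 mm with a grey post at its +x end, up to 118 mm high. Origin at the centre of its underside. The lever's pivot lies at own (50, 0, 100) mm, axis along own y; the lever arm points from it towards own -x and ends in a red press pad.
- run_lever (a joint): Angle of the spring lever in rad: 0 at rest (arm sloping 0.30 rad upwards from the pivot to the pad), grows as the pad is pressed down, 0.30 = level, 0.60 = lower stop. The spring needs about 2 N at the pad to start, 8 N at level and 14 N at the stop, and returns it to 0 when let go.
- lever_pad (a point): Centre of the top face of the red press pad (44 x 44 x 12 mm), 100 mm from the pivot; about 135 mm above the counter at rest and 106 mm when the lever is level. It moves with the lever, on an arc about the pivot.
- tin: Round aluminium tin, 60 mm diameter, 45 mm high, on the board near its +x edge; leave it. Origin at the centre of its underside.
- jug: Glass measuring jug with a handle, 100 mm diameter, 115 mm high, behind the board; leave it. Origin at the centre of its underside.
- canister: White ceramic canister, 104 mm diameter, 140 mm high, behind the board; leave it. Origin at the centre of its underside.
- mill: Dark wooden pepper mill, 54 mm diameter, 155 mm high; leave it. Origin at the centre of its underside.
- jar: Amber glass spice jar, 52 mm diameter, 90 mm high; leave it. Origin at the centre of its underside.

How it is judged (in metres and radians):
On the way, in this order (a step that is already met when the one before it is completed fails the run):
1. the scraper is gripped by the fingers (contact force between the fingers and scraper above 3 N), for 0.2 s.
2. all four courgette ends lie in the basin (x of stub1 in the frame of basin between -0.158 and 0.158 m and y of stub1 in the frame of basin between -0.083 and 0.083 m and height (world z) of each of stub1, stub2, stub3, stub4 below 0.036 m and x of stub2 in the frame of basin between -0.158 and 0.158 m and y of stub2 in the frame of basin between -0.083 and 0.083 m and x of stub3 in the frame of basin between -0.158 and 0.158 m and y of stub3 in the frame of basin between -0.083 and 0.083 m and x of stub4 in the frame of basin between -0.158 and 0.158 m and y of stub4 in the frame of basin between -0.083 and 0.083 m), for 0.2 s.
3. the scraper is let go on the board (contact force between the fingers and scraper below 0.1 N and x of scraper in the frame of board between -0.155 and 0.155 m and y of scraper in the frame of board between -0.165 and 0.165 m and height (world z) of scraper below 0.062 m and linear speed of scraper below 0.03 m/s and contact force between scraper and board above 0.4 N), for 0.2 s.
4. the run lever is held level by the fingers (value of joint run_lever between 0.22 and 0.38 rad and contact force between the fingers and lever_base above 2 N), for 1 s.
At the end, for the whole second after the job is handed in: The fingers hold the run lever still within 0.08 rad of level (0.22 to 0.38 rad), pressing it with more than 2 N; all four courgette ends lie inside the basin, their centres below 36 mm; the scraper rests on the board, untouched (all of step 2 and all of step 3 and all of step 4 and velocity of joint run_lever between -0.1 and 0.1 rad/s); the arm keeps its last pose, push and grip.
It fails at once if a courgette end is touched by the fingers or the arm (contact force between any of the fingers, the arm and stub1 above 0.3 N or contact force between any of the fingers, the arm and stub2 above 0.3 N or contact force between any of the fingers, the arm and stub3 above 0.3 N or contact force between any of the fingers, the arm and stub4 above 0.3 N).
It fails at once if the run lever is pushed down near its lower stop (past 0.50 rad) (value of joint run_lever above 0.5 rad).
It fails at once if a bystander is moved by more than 20 mm or tipped (distance of any of tin, jug, canister, mill, jar from where it was at the start of the episode above 0.02 m or angle between any of tin, jug, canister, mill, jar's own z axis and vertical above 0.3 rad).
It also fails if it takes over 64 s, if anything falls off the work surface, if the arm or the gripper's body presses on something with over 40 N, if the wrist force passes 120 N, or if a joint passes its speed limit or range.

### The arm

A 7-joint arm with a two-finger parallel gripper is mounted at the origin on the work surface. World frame = base frame: x ahead of the robot, y to its left, z up, the work surface at z = 0. Lengths are in m, angles in degrees, forces in N, time in s.
With the tool pointing down it reaches from about 0.35 to 0.9 m from the base axis. Payload 8.1 kg.
Tool frame: the origin (TCP) lies between the finger pads; the fingertips stand 22 mm ahead of it and the grasp point (between the pads) lies 3 mm ahead of it; z points along the fingers, y is the line along which they close (so a half turn about z gives the same grasp; the last joint's range is limited). The gripper opens to 92 mm and grips with 3 to 60 N. Pads are 19 mm wide; open, the fingers measure 130 mm over their backs; the gripper's body (75 mm by 190 mm) begins 47 mm behind the grasp point.
Start: joints at [67.632, 24.895, 1.432, 90.138, -0.665, 64.973, -4.303], TCP at [0.177, -0.599, 0.249] pointing down, gripper open.
Joint ranges: [-149.89, 149.89], [-25.12, 119.58], [-72.63, 75.52], [4.76, 147.25], [-75.54, 255.54], [6.69, 114.76], [-157.13, 157.13]. Speed limits (degrees/s): [127.2, 127.2, 172.46, 172.46, 180, 180, 180].

### API

Orientations are given as a 3x3 rotation matrix whose columns are the frame's x, y, z axes.
In Python, from bench import env, cams gives the robot as it stands.
- The arm moves only by the tool play_rows, never from a script. Its argument "increments" is a list of rows, each a list of 4 numbers: the shift along the tool's x, y, z in units of 50 mm (1.0 is 50 mm), then the turn about the tool's z in rad. In form: [[x, y, z, twist], ...]. A call has 1 to 12 rows; each row shifts and turns the commanded pose from where the row before left it, along the tool's axes as they then stand; what a row does not reach is not made up. A row lasts 1/8 s, in which the tool goes at most 62.5 mm and 10.7 degrees, less where a joint would pass 70% of its speed; a pose out of reach is approached as far as the arm can. A call is refused whole if a number of a shift passes 1 or a number of a turn 0.188, either way. A call with a gripper value outside its range is refused whole. "grip" is the opening, from 0 (shut) to 1 (fully open), set as the call begins (left out, the last holds). The fingers move at their own pace and stop on an object; "force" is the grip in N (left out, the last holds). Time passes only in rows, so rows that do not move let the fingers close. It gives the time, the measured TCP pose, the force, the opening and the grip force at its end, in the units of the state.
- env.read_state(): the state, without advancing time (a new reading comes with each control period).
- cams.snapshot(name): name is "scene" or "top" or "wrist"; returns the picture (420x560x3 uint8, red, green, blue); there is no depth.
- cams.get_calibration(name): a dict with "fx", "fy", "cx", "cy" (pixels), "R" (3x3) and "t" (3): a world point X has camera coordinates R X + t; the wrist camera has in their place "T_tool_cam" (4x4, takes a point from camera to tool coordinates, whose origin is the TCP and whose axes are the flange's). Camera axes: x right, y down, z forward; pixel columns grow to the right and rows downward; lengths in m; the calibration is good to about 2 mm. The wrist camera is an equidistant fisheye: a pixel r from the principal point sees the ray r / f radians off the axis. A picture is of the moment at which its call begins: read the wrist's pose just before it. get_calibration takes no time and is no camera call.
- env.job_done(): hands the job in; it is judged then, once.
The state is a dict: "time_s": time; "joint_positions": joint angles; "dq": joint speeds; "tau": joint torques, N m; "tool_pos": TCP position; "ee_rot": TCP orientation; "wrist_force": force on the tool from outside, world axes, zero at the start; "ft_torque": the same for the moment, N m; "finger_gap": finger opening in m; "grasp_force": force on a finger pad.
Only numpy, scipy, OpenCV 4.12 (cv2) and the standard library are available. Lean on these libraries where they do the work, as an engineer would, in place of code of your own. Each camera call takes 0.05 s, during which the arm holds its last target. There are 200 camera calls.

## Working session

There is one attempt and no reset: what is moved stays moved. The work goes in short steps, Python scripts to look and compute and a tool call to move; the robot and the scene stay as the last step left them, time stands still between calls to the robot, and variables do not carry over. Pictures are saved under pics/ and viewed, at most 10 in all, crops included, and the job is handed in when it is done.

Besides the shell and the picture viewer there is one more tool, called after "Call:" by a JSON object that holds its "method" and its "body". play_rows: Moves the arm, as the interface text tells. Its arguments: {"type":"object","properties":{"increments":{"type":"array"},"grip":{"type":"number"},"force":{"type":"number"}},"required":["increments"]}

```bash
ls; mkdir -p pics
python3 - <<'E'
from bench import env,cams
import cv2,numpy as np
s=env.read_state();print(s['time_s'],s['tool_pos'],np.round(s['ee_rot'],3).tolist(),s['finger_gap'])
for n in('scene','top'):
    c=cams.get_calibration(n);print(n,c)
    cv2.imwrite(f'pics/{n}0.png',cams.snapshot(n)[:,:,::-1])
print(cams.get_calibration('wrist'))
a=cv2.imread('pics/scene0.png');b=cv2.imread('pics/top0.png')
E
```

```text
pics
0.0 [ 0.17719949 -0.59885679  0.24795048] [[0.959, 0.284, -0.001], [0.284, -0.959, 0.001], [-0.0, -0.002, -1.0]] 0.09170357718189978
scene {'fx': 436.6816624658987, 'fy': 436.6816624658987, 'cx': 278.5334624372468, 'cy': 209.56100226801274, 'R': array([[-0.82149723,  0.57013792, -0.00922199],
       [ 0.50240194,  0.71605953, -0.48461433],
       [-0.26969351, -0.40274248, -0.87467932]]), 't': array([ 0.53311202, -0.21568905,  1.20943985])}
top {'fx': 398.2414779801977, 'fy': 398.2414779801977, 'cx': 274.21672489952346, 'cy': 217.8521099244125, 'R': array([[-0.00407719, -0.99984043, -0.0173922 ],
       [-0.99205219,  0.0062315 , -0.12567265],
       [ 0.12576098,  0.01674158, -0.9919193 ]]), 't': array([-0.0349179 ,  0.6285068 ,  1.09706184])}
{'fx': 325.19226210127806, 'fy': 325.19226210127806, 'cx': 286.9680598511984, 'cy': 207.912551835246, 'T_tool_cam': array([[-1.59015669e-04, -9.62619966e-01, -2.70855638e-01,
         7.39214130e-02],
       [ 9.99999708e-01, -3.55645463e-04,  6.76876446e-04,
         1.47341971e-03],
       [-7.47903360e-04, -2.70855451e-01,  9.62619741e-01,
        -1.36332756e-01],
       [ 0.00000000e+00,  0.00000000e+00,  0.00000000e+00,
         1.00000000e+00]])}
```

View pics/top0.png

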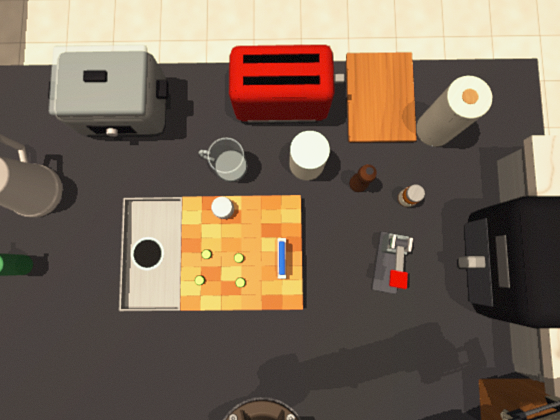

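View pics/scene0.png

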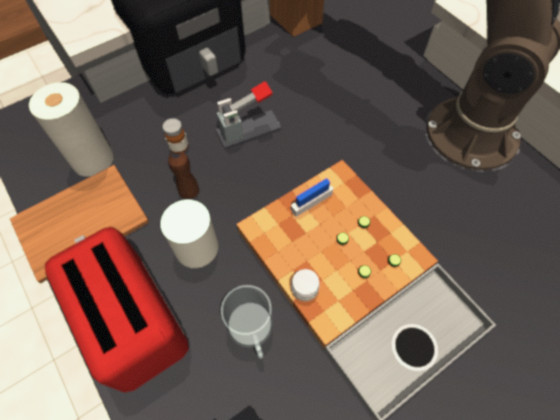

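The top view shows the board at columns 181–303 and rows 196–310, with the basin to its left (+y). The scraper is at (282,258), and the stubs are at (206,254), (239,258), (200,281) and (240,282). The tin is at (223,207), and the lever's red pad is at (398,279) with its post at (400,243). The scene view shows the same layout. Next I measure positions with colour masks.

```bash
cat > h.py <<'E'
import cv2,numpy as np
from bench import env,cams
def ray(n,u,v):
    c=cams.get_calibration(n);R,t=np.array(c['R']),np.array(c['t'])
    d=R.T@np.array([(u-c['cx'])/c['fx'],(v-c['cy'])/c['fy'],1]);return -R.T@t,d/np.linalg.norm(d)
def onz(n,u,v,z):
    o,d=ray(n,u,v);return o+d*(z-o[2])/d[2]
def tri(a,b):
    (o,d),(p,e)=ray(*a),ray(*b)
    k=np.linalg.lstsq(np.c_[d,-e],p-o,rcond=None)[0];P,Q=o+d*k[0],p+e*k[1]
    return (P+Q)/2,np.linalg.norm(P-Q)
def blobs(img,lo,hi,amin=15):
    m=cv2.inRange(cv2.cvtColor(img,cv2.COLOR_BGR2HSV),lo,hi)
    n,l,s,c=cv2.connectedComponentsWithStats(m)
    return [(c[i].round(1),s[i],cv2.minAreaRect(np.argwhere(l==i)[:,::-1].astype(np.float32))) for i in range(1,n) if s[i,4]>=amin]
E
python3 - <<'E'
from h import *
for n in('top','scene'):
    im=cv2.imread(f'pics/{n}0.png')
    for k,lo,hi in(('green',(27,60,90),(45,255,255)),('blue',(100,120,60),(130,255,255)),('red',(0,220,150),(4,255,255))):
        for c,s,r in blobs(im,lo,hi): print(n,k,c,s.tolist(),np.round(r[1],1),round(r[2],1))
    cv2.imwrite(f'pics/{n}z.png',cv2.resize(im[180:320,110:310] if n=='top' else im[150:420,230:500],None,fx=4 if n=='top' else 2.2,fy=4 if n=='top' else 2.2,interpolation=cv2.INTER_CUBIC))
im=cv2.imread('pics/top0.png')
cv2.imwrite('pics/lev.png',np.hstack([cv2.resize(im[220:310,360:430],(400,514),interpolation=cv2.INTER_CUBIC),cv2.resize(cv2.imread('pics/scene0.png')[70:160,200:270],(400,514),interpolation=cv2.INTER_CUBIC)]))
E
```

```text
top green [205.8 253.9] [201, 250, 10, 9, 71] [8. 9.] 90.0
top green [238.3 257.6] [234, 253, 10, 10, 74] [8.5 9.2] 45.0
top green [198.8 280.1] [194, 276, 10, 9, 71] [8. 9.] 90.0
top green [239.9 282.2] [235, 278, 10, 9, 73] [8. 9.] 90.0
top blue [281.3 258.6] [279, 242, 6, 33, 179] [32.  5.] 90.0
top red [280.4  73.4] [229, 46, 104, 54, 4004] [ 53. 103.] 90.0
top red [398.3 279.2] [390, 270, 18, 19, 267] [17.6 16.1] 8.7
scene green [363.8 221.3] [358, 217, 12, 10, 92] [ 9. 11.] 90.0
scene green [342.3 238. ] [337, 233, 11, 11, 98] [10. 10.] 90.0
scene green [394.6 259.8] [389, 255, 12, 11, 105] [10. 11.] 90.0
scene green [364.3 271.1] [359, 266, 12, 12, 112] [11.3 10.6] 45.0
scene blue [312.4 192.2] [297, 180, 32, 26, 325] [ 9.  37.6] 58.4
```

View pics/topz.png

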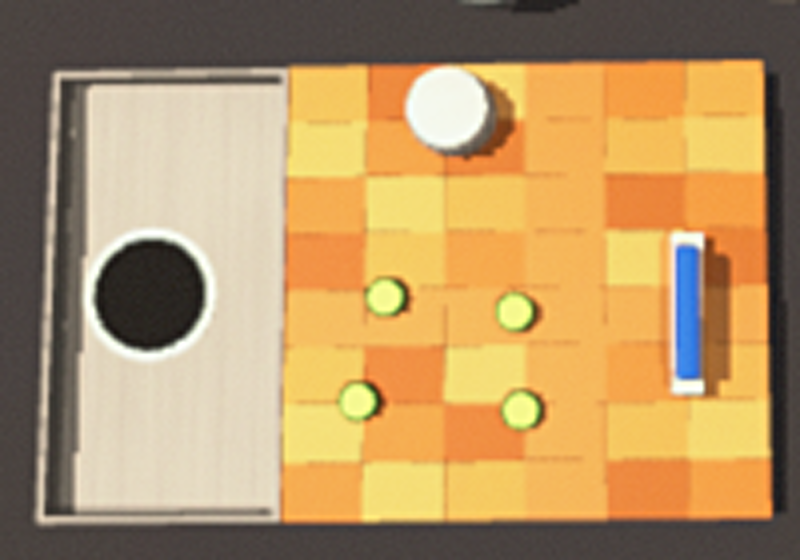

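View pics/lev.png

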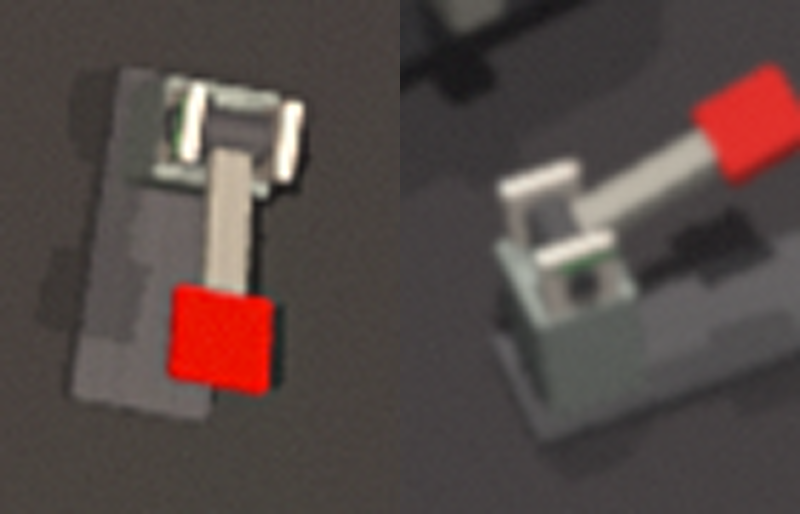

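In the zoomed views, the board-top corners are at zoom pixels (288,66), (764,60), (773,520) and (281,522), and the scraper foot spans (688,233) to (688,394). The lever pad is at about (398.5,279), with the arm running towards row 243 (world −x from the pivot).

Run:
```python
from h import *
np.set_printoptions(precision=4,suppress=True)
z=lambda X,Y:((X+.5)/4-.5+110,(Y+.5)/4-.5+180)
B=[onz('top',*z(*p),.042)[:2] for p in((288,66),(764,60),(773,520),(281,522))]
print('board',np.array(B), 'c',np.mean(B,0)); 
for i in range(4): d=B[(i+1)%4]-B[i]; print(np.linalg.norm(d),np.degrees(np.arctan2(d[1],d[0])))
T=[(205.8,253.9),(238.3,257.6),(198.8,280.1),(239.9,282.2)];S=[(364.3,271.1),(342.3,238),(394.6,259.8),(363.8,221.3)]
for a,b in zip(T,S): print('stub',*tri(('top',*a),('scene',*b)), onz('top',*a,.056))
print('scr',*tri(('top',281.3,258.6),('scene',312.4,192.2)))
im=cv2.imread('pics/scene0.png')
m=cv2.inRange(cv2.cvtColor(im,cv2.COLOR_BGR2HSV),(100,120,60),(130,255,255));
# scraper ends in top: foot at z=.072, ridge top at .106
for Y in(233,394): print('foot',onz('top',*z(688,Y),.072))
for Y in(245,380): print('ridge',onz('top',*z(687,Y),.106))
for lo,hi in(((0,180,100),(6,255,255)),((174,180,100),(180,255,255))):
  for c,s,r in blobs(im[60:160,190:290],lo,hi): print('red scene',c+[190,60],s,r)
for z_ in(.135,): print('pad',onz('top',398.3,279.2,z_))
print('post',onz('top',360+240/5.714,220+130/5.714,.11))
q=lambda X,Y:(360+(X+.5)/5.714-.5,220+(Y+.5)/5.714-.5)
print('base',[onz('top',*q(*p),.012) for p in((122,68),(75,398),(210,418))])
print('padedge',[onz('top',*q(*p),.135) for p in((175,288),(272,298),(265,393),(168,380))])
print('tin',onz('top',*z(449,108),.087))
```

```text
board [[ 0.6927  0.2281]
 [ 0.6946 -0.1142]
 [ 0.3719 -0.1164]
 [ 0.3714  0.2248]] c [0.5326 0.0556]
0.34224343726997963 -89.68532562145484
0.32266627427715583 -179.60798488695883
0.3412069650333058 90.09515592332023
0.3213620933612285 0.5775694340161639
stub [0.526  0.1545 0.0487] 0.0009872584759718697 [0.5261 0.1527 0.056 ]
stub [0.5151 0.0633 0.048 ] 0.0016411789083541598 [0.5154 0.0619 0.056 ]
stub [0.4535 0.1727 0.0489] 0.0009530277039012309 [0.454  0.1709 0.056 ]
stub [0.4469 0.0585 0.0482] 0.001875400422552536 [0.4478 0.057  0.056 ]
scr [ 0.5115 -0.0577  0.0838] 0.00010719016903990616
foot [ 0.5685 -0.0589  0.072 ]
foot [ 0.4589 -0.0582  0.072 ]
ridge [ 0.5579 -0.0581  0.106 ]
ridge [ 0.4689 -0.0576  0.106 ]
red scene [261.5  91.3] [ 62  22  20  20 234] ((71.4117660522461, 31.352941513061523), (14.405879974365234, 16.463863372802734), 59.03623962402344)
pad [ 0.4567 -0.3553  0.135 ]
post [ 0.551  -0.3764  0.11  ]
base [array([ 0.59  , -0.3467,  0.012 ]), array([ 0.4252, -0.3172,  0.012 ]), array([ 0.4152, -0.3837,  0.012 ])]
padedge [array([ 0.48  , -0.3358,  0.135 ]), array([ 0.4754, -0.3787,  0.135 ]), array([ 0.4336, -0.3737,  0.135 ]), array([ 0.4394, -0.331 ,  0.135 ])]
tin [0.6543 0.1048 0.087 ]
```

Call:
{"method": "play_rows", "body": {"increments": [[0,0,0,0.144],[0,0,0,0.144],[0.35,-0.55,0,0],[0.35,-0.55,0,0],[0.35,-0.55,0,0],[0.35,-0.55,0,0],[0.35,-0.55,0,0],[0.35,-0.55,0,0],[0.35,-0.55,0,0],[0.35,-0.55,0,0],[0.35,-0.55,0,0],[0.35,-0.55,0,0]], "grip": 1, "force": 30}}

```text
time_s: 1.6
tool_pos: [0.3527, -0.3233, 0.2485]
ee_rot: [[1.0, -0.0, -0.0], [-0.0, -1.0, 0.0], [-0.0, -0.0, -1.0]]
wrist_force: [0.5, -0.5, 0.4]
finger_gap: 0.0919
grasp_force: 0.0
```

Call:
{"method": "play_rows", "body": {"increments": [[0.35,-0.55,0,0],[0.35,-0.55,0,0],[0.35,-0.55,0,0],[0.35,-0.55,0,0],[0.35,-0.55,0,0],[0.35,-0.55,0,0],[0.35,-0.55,0,0],[0.35,-0.55,0,0],[0.35,-0.5,0,0],[0,0,0,0]]}}

```text
time_s: 2.85
tool_pos: [0.5108, -0.0769, 0.2484]
ee_rot: [[1.0, 0.004, -0.0], [0.004, -1.0, 0.001], [-0.0, -0.001, -1.0]]
wrist_force: [-1.2, -0.7, -0.8]
finger_gap: 0.0919
grasp_force: 0.0
```

```bash
cat >> h.py <<'E'
def wray(p,s):
    c=cams.get_calibration('wrist');T=np.array(c['T_tool_cam'])
    q=np.array([p[0]-c['cx'],p[1]-c['cy']]);r=np.linalg.norm(q);th=r/c['fx']
    d=np.r_[q/r*np.sin(th),np.cos(th)]
    R=np.array(s['ee_rot']);return R@T[:3,3]+np.array(s['tool_pos']),R@T[:3,:3]@d
def won(p,s,z):
    o,d=wray(p,s);return o+d*(z-o[2])/d[2]
E
python3 - <<'E'
from h import *
np.set_printoptions(precision=4,suppress=True)
s=env.read_state();im=cams.snapshot('wrist')[:,:,::-1].copy();cv2.imwrite('pics/w1.png',im)
for k,lo,hi,z in(('blue',(100,120,60),(130,255,255),.106),('green',(27,60,90),(45,255,255),.056)):
    for c,st,r in blobs(im,lo,hi,60): print(k,c,st,r, won(c,s,z),[won(p,s,z)[:2] for p in cv2.boxPoints(r)] if k=='blue' else '')
E
```

```text
blue [266.2 194.3] [ 258  147   17   97 1586] ((266.0, 195.0), (96.0, 16.0), 90.0) [ 0.5192 -0.0597  0.106 ] [array([ 0.5609, -0.053 ]), array([ 0.5609, -0.0668]), array([ 0.4731, -0.0662]), array([ 0.473 , -0.0514])]
green [157.  41.] [144  29  20  31 217] ((160.0048828125, 41.80073547363281), (30.03423309326172, 18.845693588256836), 53.530765533447266) [0.6745 0.0592 0.056 ] 
green [279.4  73.1] [269  56  29  33 595] ((283.18853759765625, 72.22102355957031), (27.51816749572754, 32.47929000854492), 2.0454084873199463) [ 0.6316 -0.0701  0.056 ] 
green [107.  119.6] [ 88 104  32  32 692] ((103.3292236328125, 119.92615509033203), (30.730390548706055, 31.06321144104004), 86.8201675415039) [0.5938 0.122  0.056 ] 
green [ 91.1 178.2] [ 83 167  17  22 292] ((91.0, 177.5), (21.0, 16.0), 90.0) [0.5279 0.151  0.056 ] 
green [159.4 185.7] [149 174  21  24 379] ((159.0, 185.5), (23.0, 20.0), 90.0) [0.5173 0.0607 0.056 ] 
green [ 88.1 235.5] [ 80 225  17  20 254] ((88.00000762939453, 235.50003051757812), (20.57182502746582, 14.758047103881836), 63.43495178222656) [0.4562 0.1688 0.056 ] 
green [168.4 241.5] [160 233  21  18 247] ((168.39999389648438, 240.19998168945312), (15.811386108398438, 19.60611915588379), 71.56505584716797) [0.4525 0.0568 0.056 ]
```

View pics/w1.png

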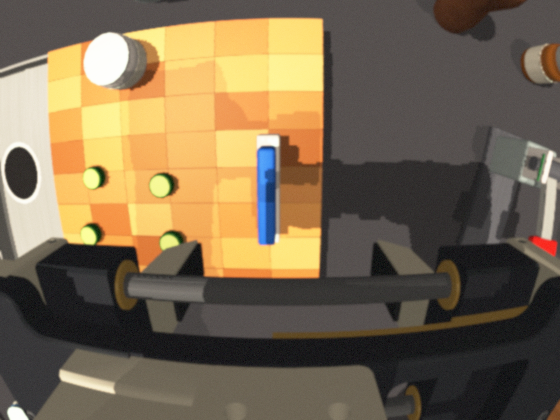

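The wrist view confirms the scraper at about (0.515, −0.059), with the ridge at (266,195). The stubs also agree with the top view. I descend next.

Call:
{"method": "play_rows", "body": {"increments": [[0.08,-0.36,0,0],[0,0,0.5,0],[0,0,0.5,0],[0,0,0.5,0],[0,0,0.5,0],[0,0,0.5,0],[0,0,0.25,0],[0,0,0.21,0],[0,0,0,0]]}}

```text
time_s: 4.03
tool_pos: [0.5138, -0.0617, 0.1005]
ee_rot: [[1.0, -0.001, -0.001], [-0.001, -1.0, -0.0], [-0.001, 0.0, -1.0]]
wrist_force: [0.3, 0.6, -0.3]
finger_gap: 0.0919
grasp_force: 0.0
```

Call:
{"method": "play_rows", "body": {"increments": [[0,0,0,0],[0,0,0,0],[0,0,0,0],[0,0,0,0],[0,0,0,0],[0,0,0,0],[0,0,0,0],[0,0,0,0]], "grip": 0, "force": 30}}

```text
time_s: 5.03
tool_pos: [0.5141, -0.0613, 0.1007]
ee_rot: [[1.0, -0.0, 0.0], [-0.0, -1.0, 0.0], [0.0, -0.0, -1.0]]
wrist_force: [-0.3, -0.5, 0.2]
finger_gap: 0.0165
grasp_force: 0.2
```

Call:
{"method": "play_rows", "body": {"increments": [[0,0,0,0],[0,0,0,0],[0,0,0,0],[0,0,0,0]]}}

```text
time_s: 5.52
tool_pos: [0.514, -0.0614, 0.1007]
ee_rot: [[1.0, -0.0, 0.0], [-0.0, -1.0, -0.0], [0.0, 0.0, -1.0]]
wrist_force: [0.2, 0.5, -0.5]
finger_gap: 0.0163
grasp_force: 30.0
```

Call:
{"method": "play_rows", "body": {"increments": [[0,0,-0.04,0],[-0.26,0,0,0],[-0.26,0,0,0],[0,-0.3,0,0],[0,-0.4,0,0],[0,-0.4,0,0],[0,-0.3,0,0],[0,-0.2,0,0],[0,-0.2,0,0],[0,-0.2,0,0],[0,-0.2,0,0],[0,0,0,0]]}}

```text
time_s: 7.02
tool_pos: [0.4881, 0.0495, 0.1028]
ee_rot: [[1.0, 0.001, 0.0], [0.001, -1.0, 0.0], [0.0, -0.0, -1.0]]
wrist_force: [0.1, -0.7, -2.2]
finger_gap: 0.0157
grasp_force: 30.0
```

Call:
{"method": "play_rows", "body": {"increments": [[0,-0.2,0,0],[0,-0.2,0,0],[0,-0.2,0,0],[0,-0.2,0,0],[0,-0.2,0,0],[0,-0.2,0,0],[0,-0.2,0,0],[0,0,0,0]]}}

```text
time_s: 8.02
tool_pos: [0.4881, 0.1197, 0.1027]
ee_rot: [[1.0, 0.001, 0.0], [0.001, -1.0, 0.0], [0.0, -0.0, -1.0]]
wrist_force: [-0.5, 0.6, -0.7]
finger_gap: 0.0156
grasp_force: 30.0
```

Run:
```python
from h import *
s=env.read_state();print(s['tool_pos'],s['wrist_force'],s['grasp_force'])
a=cams.snapshot('top')[:,:,::-1];b=cams.snapshot('wrist')[:,:,::-1]
a=cv2.resize(a[180:320,110:310],(500,350),interpolation=cv2.INTER_CUBIC);b=cv2.resize(b[:,:],(467,350))[:,:300]
cv2.imwrite('pics/m1.png',np.hstack([a,b]))
```

```text
[0.48805557 0.1197237  0.10274539] [-0.45451914  0.60576734 -0.66241837] 29.992274343967438
```

View pics/m1.png

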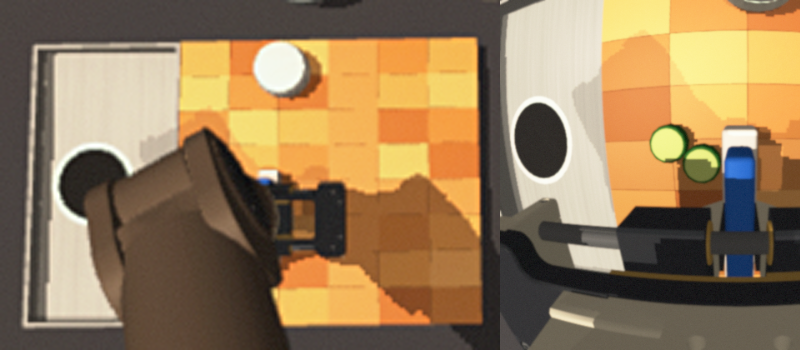

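The wrist view shows stubs 1 and 2 staggered ahead of the foot, at (667,144) and (702,163) in the composite and within its upper end. The lower pair is hidden by the gripper. I keep pushing.

Call:
{"method": "play_rows", "body": {"increments": [[0,-0.2,0,0],[0,-0.2,0,0],[0,-0.2,0,0],[0,-0.2,0,0],[0,-0.2,0,0],[0,-0.2,0,0],[0,-0.2,0,0],[0,-0.2,0,0],[0,-0.2,0,0],[0,-0.2,0,0],[0,-0.2,0,0],[0,-0.2,0,0]]}}

```text
time_s: 9.62
tool_pos: [0.4881, 0.2393, 0.1027]
ee_rot: [[1.0, -0.0, 0.0], [-0.0, -1.0, 0.0], [0.0, -0.0, -1.0]]
wrist_force: [0.1, 0.5, -2.3]
finger_gap: 0.0154
grasp_force: 30.0
```

Call:
{"method": "play_rows", "body": {"increments": [[0,-0.1,0,0],[0,0,0,0],[0,0,0,0]]}}

```text
time_s: 10.0
tool_pos: [0.4881, 0.2431, 0.1027]
ee_rot: [[1.0, -0.001, -0.0], [-0.001, -1.0, -0.0], [-0.0, 0.0, -1.0]]
wrist_force: [0.0, 0.6, -2.7]
finger_gap: 0.0155
grasp_force: 30.0
```

Run:
```python
from h import *
s=env.read_state();print(s['tool_pos'],s['wrist_force'],s['grasp_force'])
a=cams.snapshot('scene')[:,:,::-1];b=cams.snapshot('wrist')[:,:,::-1]
a=cv2.resize(a[150:420,230:500],(400,400),interpolation=cv2.INTER_CUBIC);b=cv2.resize(b[:,:],(533,400))[:,:400]
cv2.imwrite('pics/m2.png',np.hstack([a,b]))
```

```text
[0.48813701 0.24310849 0.10265491] [ 0.03099059  0.61819508 -2.67914322] 29.992069602012634
```

View pics/m2.png

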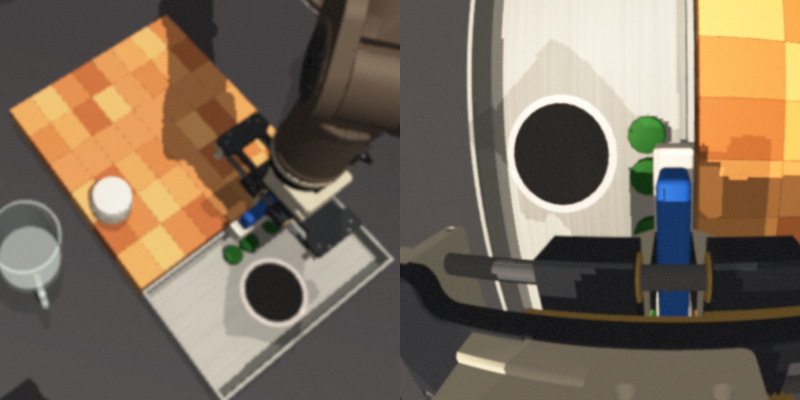

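Three dark (flipped) stubs lie in the basin along the board wall. The fourth is hidden under the gripper, so I back off and check.

Call:
{"method": "play_rows", "body": {"increments": [[0,0,-0.2,0],[0,0.3,-0.2,0],[0,0.5,-0.2,0],[0,0.5,-0.2,0],[0,0.5,0,0],[0,0.5,0,0],[0,0.5,0,0],[0,0.5,0,0],[0,0.5,0,0],[0,0.3,0,0],[0,0,0,0]]}}

```text
time_s: 11.48
tool_pos: [0.488, 0.0372, 0.1431]
ee_rot: [[1.0, -0.003, 0.0], [-0.003, -1.0, -0.0], [0.0, 0.0, -1.0]]
wrist_force: [-0.2, 0.6, -1.8]
finger_gap: 0.016
grasp_force: 30.0
```

Run:
```python
from h import *
s=env.read_state();print(s['tool_pos'],s['wrist_force'],s['grasp_force'])
a=cams.snapshot('scene')[:,:,::-1];b=cams.snapshot('wrist')[:,:,::-1];c=cams.snapshot('top')[:,:,::-1]
cv2.imwrite('pics/s3.png',a);cv2.imwrite('pics/t3.png',c)
c=cv2.resize(c[190:320,115:245],(400,400),interpolation=cv2.INTER_CUBIC)
a=cv2.resize(a[240:420,320:500],(400,400),interpolation=cv2.INTER_CUBIC)
cv2.imwrite('pics/m3.png',np.hstack([a,c]))
for n,f in(('scene','pics/s3.png'),('top','pics/t3.png')):
    for cc,st,r in blobs(cv2.imread(f),(35,80,20),(85,255,255),15): print(n,cc,st,onz(n,*cc,.02))
```

```text
[0.48804436 0.03719274 0.14311291] [-0.18073208  0.59639932 -1.82381244] 29.992025792598724
scene [435.7 280.6] [430 277  12   9  75] [0.39824913 0.25810934 0.02      ]
scene [413.2 300.8] [408 295  12  12 108] [0.47173425 0.26348318 0.02      ]
scene [392.4 317.4] [382 308  22  20 240] [0.53377496 0.26487995 0.02      ]
top [171.  247.9] [167 244   9   9  68] [0.54517016 0.26064996 0.02      ]
top [ 14.8 264.2] [  0 254  33  21 629] [0.50033322 0.71328426 0.02      ]
top [171.1 258.8] [167 255   9   9  69] [0.51384099 0.25946337 0.02      ]
top [170.9 275. ] [167 271   9   9  70] [0.46767871 0.25871774 0.02      ]
top [171. 300.] [168 296   7   9  47] [0.39734992 0.25641541 0.02      ]
```

View pics/m3.png

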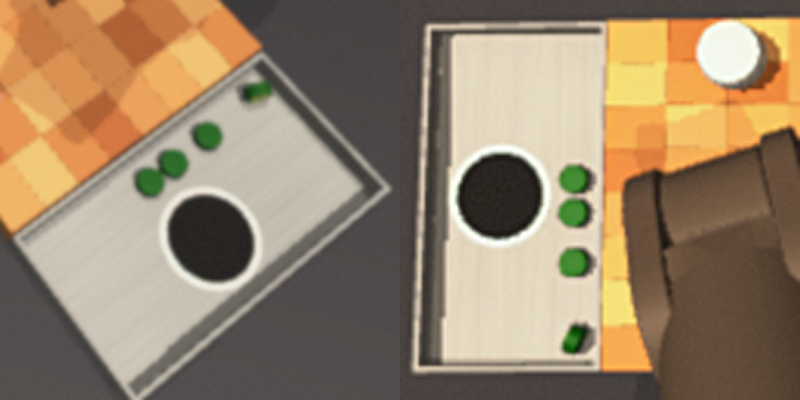

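All four stubs lie in the basin: three flat and flipped, one on its edge at (577,339) in the composite. Now I set the scraper down and release it.

Call:
{"method": "play_rows", "body": {"increments": [[0,0,0.3,0],[0,0,0.3,0],[0,0,0.15,0],[0,0,0.05,0],[0,0,0.03,0],[0,0,0,0],[0,0,0,0]]}}

```text
time_s: 12.5
tool_pos: [0.4883, 0.0386, 0.1015]
ee_rot: [[1.0, -0.0, 0.001], [-0.0, -1.0, 0.0], [0.001, -0.0, -1.0]]
wrist_force: [-0.9, -0.5, -1.5]
finger_gap: 0.0162
grasp_force: 30.0
```

Call:
{"method": "play_rows", "body": {"increments": [[0,0,0,0],[0,0,0,0],[0,0,0,0],[0,0,0,0],[0,0,0,0],[0,0,0,0],[0,0,0,0]], "grip": 1}}

```text
time_s: 13.38
tool_pos: [0.4881, 0.0386, 0.1012]
ee_rot: [[1.0, -0.0, -0.0], [-0.0, -1.0, -0.0], [-0.0, 0.0, -1.0]]
wrist_force: [1.6, 0.2, -0.7]
finger_gap: 0.0814
grasp_force: 0.0
```

Call:
{"method": "play_rows", "body": {"increments": [[0,0,-0.2,0],[0,0,-0.5,0],[0,0,-0.5,0],[0,0,-0.5,0],[0,0,-0.5,0],[0,0,-0.5,0],[0,0,-0.5,0],[0,0,0,0]]}}

```text
time_s: 14.38
tool_pos: [0.4891, 0.0389, 0.2636]
ee_rot: [[1.0, -0.0, 0.004], [-0.0, -1.0, 0.001], [0.004, -0.001, -1.0]]
wrist_force: [0.4, -0.6, -0.1]
finger_gap: 0.0914
grasp_force: 0.0
```

Run:
```python
from h import *
np.set_printoptions(precision=4,suppress=True)
print('handle',*tri(('top',471,262),('scene',208,60)))
print('handle tip',onz('top',459,262,.15),onz('top',459,262,.2))
print('pad',*tri(('top',398.3,279.2),('scene',261.5,91.3)))
s=env.read_state();im=cams.snapshot('wrist')[:,:,::-1].copy()
for n in('top','scene'):
    im=cams.snapshot(n)[:,:,::-1].copy();cv2.imwrite(f'pics/{n}4.png',im)
    for k,lo,hi in(('blue',(100,120,60),(130,255,255)),('g',(35,80,20),(85,255,255))):
        for c,st,r in blobs(im,lo,hi): print(n,k,c,st[4],onz(n,*c,.106 if k=='blue' else .02))
```

```text
handle [ 0.4996 -0.5559  0.1047] 0.0005424268604930303
handle tip [ 0.4993 -0.5049  0.15  ] [ 0.4986 -0.4828  0.2   ]
pad [ 0.4552 -0.3567  0.1263] 0.0033495940501219678
top g [ 14.8 264.3] 627 [0.5    0.7133 0.02  ]
top g [169.5 301.2] 22 [0.394  0.2606 0.02  ]
scene blue [346.4 216.9] 306 [0.4976 0.0464 0.106 ]
scene g [435.6 280.7] 77 [0.3986 0.2582 0.02  ]
scene g [413.2 300.9] 108 [0.4719 0.2636 0.02  ]
scene g [392.3 317.4] 239 [0.534  0.2648 0.02  ]
```

Call:
{"method": "play_rows", "body": {"increments": [[0,0.4,0,0],[-0.06,0.7,0,0],[-0.06,0.7,0,0],[-0.06,0.7,0,0],[-0.06,0.7,0,0],[-0.06,0.7,0,0],[-0.06,0.7,0,0],[-0.06,0.7,0,0],[-0.06,0.7,0,0],[-0.06,0.7,0,0],[-0.06,0.7,0,0],[-0.1,0.5,0,0]], "grip": 0, "force": 30}}

```text
time_s: 16.02
tool_pos: [0.4521, -0.3577, 0.26]
ee_rot: [[1.0, -0.001, -0.002], [-0.001, -1.0, 0.001], [-0.002, -0.001, -1.0]]
wrist_force: [-0.3, -0.2, 0.3]
finger_gap: 0.0004
grasp_force: 0.0
```

Call:
{"method": "play_rows", "body": {"increments": [[0,0,0,0.176],[0,0,0.4,0],[0,0,0.4,0],[0,0,0.3,0],[0,0,0,0],[0,0,0,0]]}}

```text
time_s: 16.77
tool_pos: [0.4532, -0.3565, 0.2066]
ee_rot: [[0.985, -0.175, 0.0], [-0.175, -0.985, -0.0], [0.0, 0.0, -1.0]]
wrist_force: [-0.4, -0.3, -0.0]
finger_gap: 0.0005
grasp_force: 0.0
```

Call:
{"method": "play_rows", "body": {"increments": [[0,0,0.3,0],[0,0,0.3,0],[0,0,0.2,0],[0,0,0.1,0],[0,0,0.1,0],[0,0,0,0],[0,0,0,0]]}}

```text
time_s: 17.65
tool_pos: [0.4532, -0.3566, 0.1567]
ee_rot: [[0.984, -0.175, 0.001], [-0.175, -0.984, -0.0], [0.001, 0.0, -1.0]]
wrist_force: [-1.3, 0.6, 2.0]
finger_gap: 0.0004
grasp_force: 1.1
```

Call:
{"method": "play_rows", "body": {"increments": [[0,0,0.1,0],[0,0,0.1,0],[0,0,0.1,0],[0,0,0,0],[0,0,0,0]]}}

```text
time_s: 18.27
tool_pos: [0.4525, -0.3565, 0.1411]
ee_rot: [[0.984, -0.176, -0.001], [-0.176, -0.984, 0.0], [-0.001, -0.0, -1.0]]
wrist_force: [-3.3, 0.9, 4.9]
finger_gap: 0.0006
grasp_force: 2.4
```

Call:
{"method": "play_rows", "body": {"increments": [[0,0,0.1,0],[0,0,0.08,0],[0,0,0.07,0],[0,0,0,0],[0,0,0,0],[0,0,0,0]]}}

```text
time_s: 19.02
tool_pos: [0.4519, -0.3564, 0.1287]
ee_rot: [[0.984, -0.176, -0.002], [-0.176, -0.984, 0.0], [-0.002, -0.0, -1.0]]
wrist_force: [-6.8, 0.1, 7.3]
finger_gap: 0.0002
grasp_force: 3.8
```

Run:
```python
from h import *
np.set_printoptions(precision=4,suppress=True)
s=env.read_state();print(s['tool_pos'],s['wrist_force'])
a=cams.snapshot('scene')[:,:,::-1];b=cams.snapshot('top')[:,:,::-1].copy()
for c,st,r in blobs(b,(35,80,20),(85,255,255)): print('g',c,st[4],onz('top',*c,.02))
for c,st,r in blobs(b,(100,120,60),(130,255,255)): print('blue',c,st[4],onz('top',*c,.106))
a=cv2.resize(a[60:170,180:290],(450,450),interpolation=cv2.INTER_CUBIC);b=cv2.resize(b[190:320,115:245],(350,350),interpolation=cv2.INTER_CUBIC)
cv2.imwrite('pics/m5.png',np.hstack([a,cv2.copyMakeBorder(b,0,100,0,0,cv2.BORDER_CONSTANT)]))
```

```text
[ 0.4519 -0.3564  0.1287] [-6.8072  0.1435  7.2887]
g [171.  247.9] 68 [0.5452 0.2606 0.02  ]
g [ 14.8 264.3] 626 [0.5    0.7133 0.02  ]
g [171.1 258.8] 69 [0.5138 0.2595 0.02  ]
g [170.9 275. ] 70 [0.4677 0.2587 0.02  ]
g [171.  299.9] 47 [0.3976 0.2564 0.02  ]
blue [245.5 267.6] 199 [0.4876 0.0372 0.106 ]
```

View pics/m5.png

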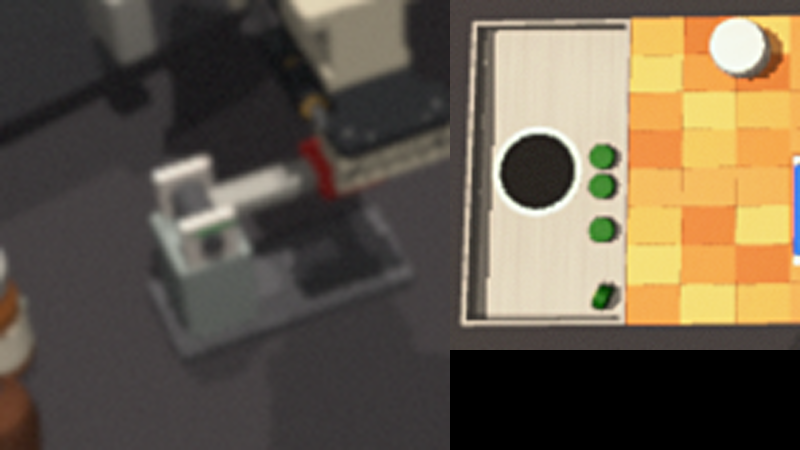

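The lever arm looks level in the scene view, with the fingers on the red pad at about 0.27–0.30 rad. All four stubs are in the basin, and the scraper rests on the board at (0.488, 0.037). I nudge down 1 mm and hold for the required second.

Call:
{"method": "play_rows", "body": {"increments": [[0,0,0.02,0],[0,0,0,0],[0,0,0,0],[0,0,0,0],[0,0,0,0],[0,0,0,0],[0,0,0,0],[0,0,0,0],[0,0,0,0],[0,0,0,0],[0,0,0,0],[0,0,0,0]]}}

```text
time_s: 20.62
tool_pos: [0.4519, -0.3564, 0.1278]
ee_rot: [[0.984, -0.176, -0.002], [-0.176, -0.984, 0.0], [-0.002, -0.0, -1.0]]
wrist_force: [-6.1, 1.6, 8.1]
finger_gap: 0.0003
grasp_force: 4.1
```

```bash
python3 -c "
from bench import env
s=env.read_state();print(s['tool_pos'],s['wrist_force'],s['time_s']);print(env.job_done())"
```

```text
[ 0.45189309 -0.3564034   0.12779966] [-6.07180704  1.59935032  8.14489433] 20.625
the job is handed in; nothing more can be done
None
```

I handed the job in at 20.6 s; no verdict came back, but the last checks showed all four courgette ends in the basin, the scraper released on the board, and the fingers holding the run lever about level with about 8 N.

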